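Gauge a thru-axle in a bench micrometer

TASK

Check the bicycle thru-axle in the bench micrometer: lift it out of its wooden cradle, lay it in the micrometer's two V-rests with its plain head towards you, and slide it gently under the spindle until its threaded end butts against the end stop. Then turn the ratchet knob at the very top clockwise until the spindle bears on the axle and the ratchet slips; let it slip by about a quarter turn (less than half a turn in all), then let go. The axle is a thin tube, so never squeeze it harder than the ratchet itself does: do not screw it down by the thimble and do not push down on the knob.

Things in the scene. Friction and masses are not known exactly. Their poses are not given: they have to be found in the camera images.
- micrometer: Bench micrometer, fixed: grey base 240 x 74 mm (top 18 mm up), two steel V-rests, at the back a C-frame with an upright micrometer head. Origin on the desk below the free gap between the rests; x runs along the V-groove towards the spindle, z up. Near rest x = -73 to -59 mm, far rest x = 42 to 101 mm; spindle axis at x = 90 mm, C-frame arm and head over x = 76 to 146 mm from z = 76 mm up.
- rest_mid (a point): On the axis of an axle lying in the V-rests: above the micrometer's origin, 48 mm above the desk, same axes. The Vs open upward, 90 degrees, 25 mm wide at the mouth, mouth 52 mm above the desk. The head overhangs the far rest: lay the axle in both rests with its tip about 35 mm short of the stop, then slide it along x. It binds in the Vs if pressed down or sideways.
- end_stop: Steel end stop behind the far rest, fixed. Origin: the point of its upright face that the axle's tip is to butt against, 102 mm along x from the micrometer's origin, 48 mm above the desk. The face looks to -x.
- axle_centre (a point): Middle of the loose thru-axle, on its axis: where to hold it. x points along it to the threaded end. Aluminium rod 12 mm thick, 192 mm long, about 0.1 kg: round head (20 mm thick, x = -96 to -89 mm), shank, last 25 mm threaded. It starts in a wooden cradle (V-rests 49 to 63 mm either side of the cradle's middle), axis 42 mm above the desk. When home, this point is 6 mm along x from rest_mid.
- axle_tip (a point): Centre of the flat end face at the axle's threaded end (96 mm from its middle), same axes.
- spindle: Upright steel spindle, 8 mm thick; origin at the centre of its flat lower end. It slides down 10 mm a turn (1.6 mm a radian) as the head is screwed clockwise seen from above. At the start its end is 3 to 5.2 mm above the top of a seated axle (which is 54 mm above the desk), different each time.
- ratchet_grip (a point): On the axis of the ratchet knob, where to hold it: upright steel cylinder 18 mm thick, 30 mm tall, at the top of the head. The point is 12 mm below its top, 18 mm above its lower edge. 5 mm below that edge begins the thimble (22 mm thick, 30 mm tall), which has no clutch. Knob, thimble and spindle move down together 1.6 mm a radian as the knob turns clockwise from above.
- ratchet (a joint): How far the ratchet has slipped in all, rad, 0 at the start. The screw needs 0.024 N m and stays where left; the ratchet slips at 0.035 N m, at about 8 N of spindle force. A push down on the knob while turning adds to the spindle force; a hand that does not follow the knob down holds the screw back, and over about 6 N the ratchet slips too early, which counts.
- caliper: Digital caliper, 240 mm long, lying on the desk; leave it alone. Origin under its middle.
- bb_shell: Steel bottom-bracket shell, a tube 40 mm thick and 68 mm tall standing on end; leave it alone. Origin under its middle.
- pliers: Pliers with red handles, 181 mm long, lying on the desk; leave them alone. Origin under the middle.

How it is judged:
On the way, in this order (a step that is already met when the one before it is completed fails the run):
1. the axle lies in both V-rests under the spindle with its threaded end against the end stop (x of axle_tip in the frame of micrometer between 0.0995 and 0.104 m and z of each of axle_tip, axle_centre in the frame of micrometer below 0.05 m and y of axle_tip in the frame of micrometer between -0.002 and 0.002 m and angle between the x axis of axle_centre and the x axis of micrometer, either way round below 0.03 rad), for 0.2 s.
2. the spindle bears on the seated axle and the ratchet has slipped (all of step 1 and contact force between spindle and axle above 4 N and value of joint ratchet above 0.5 rad), for 0.2 s.
At the end, for the whole second after the job is handed in: The axle lies at rest in both V-rests (axis within 2 mm of the groove's), tip within 2.5 mm of the end stop, the spindle bears on it with 4 to 12 N, and the ratchet has slipped by 0.5 to 3.1 rad in all (all of step 2 and contact force between spindle and axle below 12 N and value of joint ratchet below 3.1 rad and linear speed of axle below 0.02 m/s); the robot touches nothing.
It fails at once if the spindle squeezed the axle with more than 18 N (contact force between spindle and axle above 18 N).
It fails at once if the axle was rammed against the end stop with more than 30 N (contact force between axle and end_stop above 30 N).
It fails at once if the caliper, the shell or the pliers were shifted by more than 20 mm (distance of any of caliper, bb_shell, pliers from where it was at the start of the episode above 0.02 m).
It also fails if it takes over 72 s, if anything falls off the work surface, if the arm or the gripper's body presses on something with over 40 N, if the wrist force passes 120 N, or if a joint passes its speed limit or range.

ROBOT

A 6-joint arm with a two-finger parallel gripper is mounted at the origin on a cart in front of the work surface, level with it; the furniture and walls round the work are solid. World frame = base frame: x ahead of the robot, y to its left, z up, the work surface at z = 0. Lengths are in m, angles in rad, forces in N, time in s.
With the tool pointing down it reaches from about 0.375 to 0.825 m from the base axis. Payload 5.5 kg.
Tool frame: the origin (TCP) lies at the centre of the arm's flange, where the gripper is bolted on; the fingertips stand 173 mm ahead of it and the grasp point (between the pads) lies 155 mm ahead of it (manip.grasp_offset is the distance from the TCP to the grasp point, in m); z points along the fingers, y is the line along which they close (so a half turn about z gives the same grasp; the last joint's range is limited). The gripper opens to 85 mm and grips with 20 to 120 N. Pads are 22 mm wide; open, the fingers measure 114 mm over their backs; the gripper's body (76 mm by 85 mm) begins 54 mm behind the grasp point. The pads swing forward as they close: fully open they stand 13 mm farther back than shut.
Start: joints at [1.311, 0.314, -0.047, 1.21, 0, 1.571], TCP at [0.154, 0.58, 0.405] pointing down, gripper open.
Joint ranges: [-2.67, 2.67], [-0.69, 1.73], [-1.03, 1.25], [-2.08, 2.16], [-1.42, 1.45], [-3.14, 3.14]. Speed limits (rad/s): [2.39, 2.39, 3.01, 3.14, 3.14, 3.14].

INTERFACE

Orientations are given as a unit quaternion [w, x, y, z].
In Python, from cell import read_state, cams, order, manip gives the robot as it stands.
- The arm moves only by the tool apply_moves, never from a script. Its argument "motion" is a list of rows, each a list of 4 numbers: the shift along the tool's x, y, z in m, then the turn about the tool's z in rad. In form: [[dx, dy, dz, turn], ...]. A call has 1 to 12 rows; each row is the pose to reach, as a shift and turn from the pose commanded when the call began, along the tool's axes at that moment; what a row does not reach only later rows make up. A row lasts 1/10 s, in which the tool goes at most 50 mm and 8.59 degrees, less where a joint would pass 70% of its speed; a pose out of reach is approached as far as the arm can. A call with a gripper value outside its range is refused whole. "jaw" is the closure in counts, from 0 (fully open) to 255 (shut), set as the call begins (left out, the last holds). The fingers move at their own pace and stop on an object; the grip force is fixed at half the most. Time passes only in rows, so rows that repeat a pose let the fingers close. It gives the time, the measured TCP pose, the force, the opening and the grip force at its end, in the units of the state.
- read_state(): the state, without advancing time (a new reading comes with each control period).
- cams.grab_frame(name): name is "scene" or "top" or "wrist"; returns (picture, depth): 420x560x3 uint8, red, green, blue; 420x560 float32, m along the optical axis (not along the pixel's ray), 0 where there is no reading.
- cams.camera_info(name): a dict with "fx", "fy", "cx", "cy" (pixels), "position" and "rotation" of the camera in the world. Camera axes: x right, y up, looking along -z (the intrinsics and any distortion apply to the point x, -y, -z); pixel columns grow to the right and rows downward; lengths in m; the calibration is good to about 2 mm. A picture is of the moment at which its call begins: read the wrist's pose just before it. camera_info takes no time and is no camera call; for the wrist camera it gives the pose at the moment of the call.
- order.hand_in(): hands the job in; it is judged then, once.
The state is a dict: "time_s": time; "q": joint angles; "qd": joint speeds; "effort": joint torques, N m; "tool_pos": TCP position; "orientation": TCP orientation; "contact_force": force on the tool from outside, world axes, zero at the start; "ft_torque": the same for the moment, N m; "width": finger opening in m; "finger_force": force on a finger pad.
Only numpy, scipy, OpenCV 4.12 (cv2) and the standard library are available. Lean on these libraries where they do the work, as an engineer would, in place of code of your own. Each camera call takes 0.05 s, during which the arm holds its last target. There are 200 camera calls.

## Working session

There is one attempt and no reset: what is moved stays moved. The work goes in short steps, Python scripts to look and compute and a tool call to move; the robot and the scene stay as the last step left them, time stands still between calls to the robot, and variables do not carry over. Pictures are saved under pics/ and viewed, at most 10 in all, crops included, and the job is handed in when it is done.

Besides the shell and the picture viewer there is one more tool, called after "Request:" as name([rows], argument=value, ...), one row to a line, values as JSON. apply_moves: Moves the arm, as the interface text tells. Its arguments: {"type":"object","properties":{"motion":{"type":"array","items":{"type":"array","items":{"type":"number"}}},"jaw":{"type":"number"}},"required":["motion"]}

```bash
mkdir -p pics; ls; python3 - <<'E'
from cell import read_state,cams,manip
import cv2,numpy as np
print(read_state(),manip.grasp_offset)
for n in("scene","top"):
    p,d=cams.grab_frame(n); cv2.imwrite(f"pics/{n}0.png",p[:,:,::-1]); np.save(f"pics/{n}0.npy",d); print(n,cams.camera_info(n))
E
```

```text
pics
{'time_s': 0.0, 'q': array([ 1.31100468e+00,  3.14260545e-01, -4.80860858e-02,  1.21018363e+00,
       -1.05122992e-05,  1.57083246e+00]), 'qd': array([-4.36237157e-05, -2.13963204e-04,  2.23398291e-03, -1.43752114e-04,
       -5.11601026e-04, -1.83919703e-03]), 'effort': array([-3.85543186e-03, -5.39582562e+01,  3.39756811e+01,  1.89443986e-02,
       -4.69511542e-04,  2.09359516e-07]), 'tool_pos': array([0.15405797, 0.57959801, 0.40381053]), 'orientation': array([-1.07071843e-04,  1.29548705e-01,  9.91572681e-01, -8.60348104e-04]), 'contact_force': array([-1.34095773,  0.05433182,  0.33715909]), 'ft_torque': array([ 0.04181882, -0.01085732,  0.03057146]), 'finger_force': 0.0, 'width': 0.08554444694584015} 0.1547
scene {'fx': 508.9581256684713, 'fy': 508.9581256684713, 'cx': 281.8650953080308, 'cy': 210.3512154842591, 'position': array([ 0.07817082, -0.29661973,  1.17787816]), 'rotation': array([ 0.83853985,  0.22628891, -0.12103193, -0.48061992])}
top {'fx': 478.802836440475, 'fy': 478.802836440475, 'cx': 275.5236150387924, 'cy': 206.42904247549043, 'position': array([ 0.35841222, -0.0059872 ,  1.36592988]), 'rotation': array([-0.6955861 , -0.07405982,  0.05592587,  0.71242362])}
```

View pics/scene0.png

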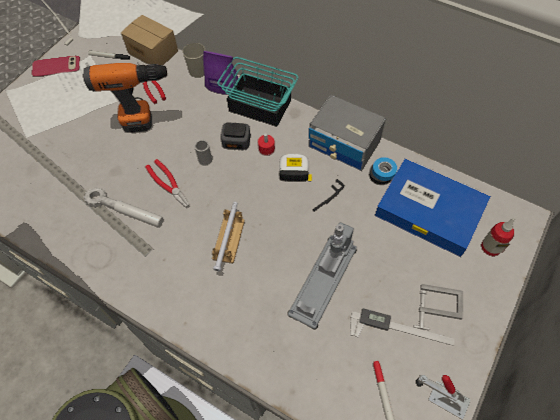

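View pics/top0.png

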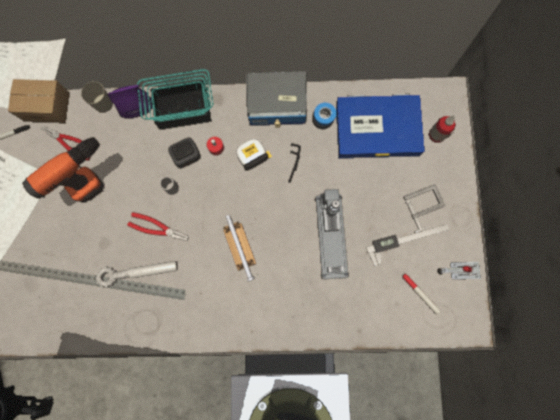

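Both pictures show the axle in its wooden cradle (top view about (230,215) to (252,278)). The micrometer is at about (331,235), with its head at the far end near (333,205). Next I'll enlarge both.

```bash
cat > h.py <<'E'
import numpy as np,cv2
from scipy.spatial.transform import Rotation as R
from cell import cams,read_state
def rot(q): return R.from_quat([q[1],q[2],q[3],q[0]])
def ray(ci,u,v):
    return rot(ci['rotation']).apply([(u-ci['cx'])/ci['fx'],-(v-ci['cy'])/ci['fy'],-1.])
def px2w(ci,u,v,d): return ci['position']+ray(ci,u,v)*d
def atz(ci,u,v,z):
    r=ray(ci,u,v); return ci['position']+r*(z-ci['position'][2])/r[2]
def w2px(ci,p):
    c=rot(ci['rotation']).inv().apply(np.asarray(p)-ci['position'])
    return ci['cx']-ci['fx']*c[0]/c[2], ci['cy']+ci['fy']*c[1]/c[2]
E
python3 - <<'E'
from h import *
p=cv2.imread("pics/top0.png")
a=cv2.resize(p[180:290,205:355],None,fx=5,fy=5,interpolation=cv2.INTER_CUBIC)
cv2.imwrite("pics/topc.png",a)
E
```

```text
(no output)
```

View pics/topc.png

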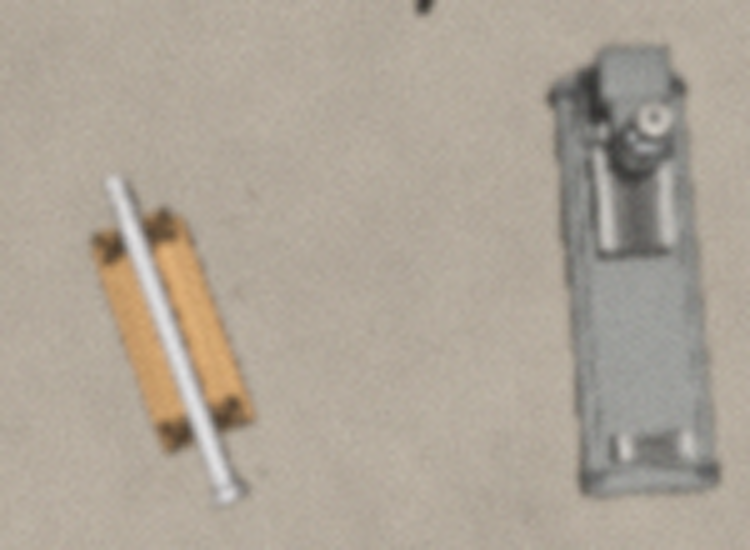

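The head is at the near end, crop (228,497), and the tip at (113,180). The groove centres are at about (655,447) for the near rest and (636,250) for the far rest. The knob top is at (655,120).

```bash
python3 - <<'E'
from h import *
ci=cams.camera_info("top")
f=lambda u,v,z: atz(ci,205+u/5,180+v/5,z)
t=f(113,178,.042);h=f(228,499,.042);print("axle",t,h,(t+h)/2,np.linalg.norm(t-h),np.arctan2(*(t-h)[1::-1]))
n=f(655,435,.045);k=f(636,252,.045);print("mic near end of near-rest/far",n,k,np.arctan2(*(k-n)[1::-1]),np.linalg.norm(k-n))
c=[f(583,488,.018),f(718,482,.018),f(556,85,.018),f(682,80,.018)];print(c)
for z in(.15,.17,.19):print(f(655,120,z))
d=np.load("pics/top0.npy");print(d[203:206,335:338],d[205:225,225:232].max(), 1.366-d[200:210,330:342])
E
```

```text
axle [0.58273123 0.1607628  0.042     ] [0.40278943 0.09810906 0.042     ] [0.49276033 0.12943593 0.042     ] 0.19053751575156264 0.3350604674910082
mic near end of near-rest/far [ 0.43208618 -0.13631305  0.045     ] [ 0.53307763 -0.1302878   0.045     ] 0.05959040388986578 0.1011710292076546
[array([ 0.40524486, -0.09777708,  0.018     ]), array([ 0.40686821, -0.17270076,  0.018     ]), array([ 0.63426171, -0.09122949,  0.018     ]), array([ 0.6352336 , -0.16336535,  0.018     ])]
[ 0.58746372 -0.13311263  0.15      ]
[ 0.58369621 -0.13102163  0.17      ]
[ 0.5799287  -0.12893063  0.19      ]
[[1.202554  1.2014822 1.1997129]
 [1.1989723 1.2013402 1.1964884]
 [1.2023501 1.202954  1.200162 ]] 1.4004409 [[ 8.09170008e-02  8.41556787e-02  8.35189819e-02  8.07181597e-02
   8.35078955e-02  7.98534155e-02  8.69286060e-02  7.80113935e-02
   6.95477724e-02 -2.01582909e-03 -1.20097399e-02 -8.68201256e-03]
 [ 8.35553408e-02  8.33303928e-02  8.65145922e-02  1.62948966e-01
   1.59616470e-01  1.61487222e-01  1.62394762e-01  1.63912177e-01
  -5.35047054e-03 -1.33881569e-02 -7.49981403e-03 -1.04618
[... 901 characters left out ...]
-01  1.56535149e-01  1.65036321e-01
   1.63619637e-01 -5.62429428e-03 -2.63857841e-03 -6.10232353e-03]
 [ 1.28751159e-01  1.26043081e-01  1.47526145e-01  1.56510353e-01
   1.62474632e-01  1.63376093e-01  1.61508679e-01  1.57446504e-01
   1.24391437e-01 -5.72776794e-03 -1.01327896e-04 -8.70537758e-03]
 [ 1.23864412e-01  1.29108191e-01  1.29514098e-01  1.41763568e-01
   1.48705244e-01  1.47769332e-01  1.46793246e-01  1.30761147e-01
   7.80020952e-02  7.45475292e-02 -9.52947140e-03 -4.07636166e-03]
 [ 1.20240211e-01  1.27901673e-01  1.27724409e-01  1.30588174e-01
   1.30826831e-01  1.32349253e-01  1.31333232e-01  1.29649162e-01
   8.72467756e-02  8.36719275e-02 -6.27994537e-04 -3.85642052e-03]]
```

```bash
cat >> h.py <<'E'
def go(xyz,yaw=None):
    """shift/turn from current pose to TCP xyz with tool-y at world angle yaw"""
    s=read_state(); r=rot(s['orientation']); d=r.inv().apply(np.array(xyz)-s['tool_pos'])
    y=r.apply([0,1,0]); a=np.arctan2(y[1],y[0]); t=0 if yaw is None else -(yaw-a)
    t=(t+np.pi)%(2*np.pi)-np.pi
    print("go",np.round(d,4),"turn",round(t,4),"t",s['time_s'],"q6",round(s['q'][5],3),"tilt",r.apply([0,0,1])[:2].round(4)); return d,t
E
python3 -c "
from h import *
go([.48,.125,.30],1.906)"
```

```text
go [-0.4318 -0.3555  0.1045] turn -0.595 t 0.1 q6 1.571 tilt [-0.0004 -0.0014]
```

Request:
apply_moves([
  [-0.432,-0.3555,0,-0.595],
  [-0.432,-0.3555,0,-0.595],
  [-0.432,-0.3555,0.05,-0.595],
  [-0.432,-0.3555,0.1,-0.595],
  [-0.432,-0.3555,0.1,-0.595],
  [-0.432,-0.3555,0.1,-0.595],
  [-0.432,-0.3555,0.1,-0.595],
  [-0.432,-0.3555,0.1,-0.595],
  [-0.432,-0.3555,0.1,-0.595],
  [-0.432,-0.3555,0.1,-0.595],
  [-0.432,-0.3555,0.1,-0.595],
  [-0.432,-0.3555,0.1,-0.595],
], jaw=100)

```text
time_s: 1.3
tool_pos: [0.4814, 0.1224, 0.3036]
orientation: [-0.0, -0.165, 0.986, -0.0]
contact_force: [-0.5, 0.2, -0.2]
width: 0.052
finger_force: 0.0
```

Request:
apply_moves([
  [0,0,0,0],
  [0,0,0,0],
  [0,0,0,0],
])

```text
time_s: 1.6
tool_pos: [0.4798, 0.1259, 0.3047]
orientation: [-0.0, -0.167, 0.986, 0.0]
contact_force: [0.7, -0.3, 0.2]
width: 0.0517
finger_force: 0.0
```

```bash
python3 - <<'E'
from h import *
go([.48,.125,.30],1.906)
ci=cams.camera_info("wrist");p,d=cams.grab_frame("wrist");print(ci)
cv2.imwrite("pics/w1.png",p[:,:,::-1]);np.save("pics/w1.npy",d);import pickle;pickle.dump(ci,open("pics/w1.pkl","wb"))
print(read_state()['width'])
E
```

```text
go [ 0.0001 -0.0009  0.0047] turn 0.0009 t 1.6 q6 -0.08 tilt [-0.0006  0.0002]
{'fx': 373.4991145583433, 'fy': 373.4991145583433, 'cx': 275.69873282017346, 'cy': 209.87655594216926, 'position': array([0.40571308, 0.09926354, 0.27418223]), 'rotation': array([ 0.57202861, -0.0889006 , -0.12589491,  0.80562425])}
0.05144688164905789
```

View pics/w1.png

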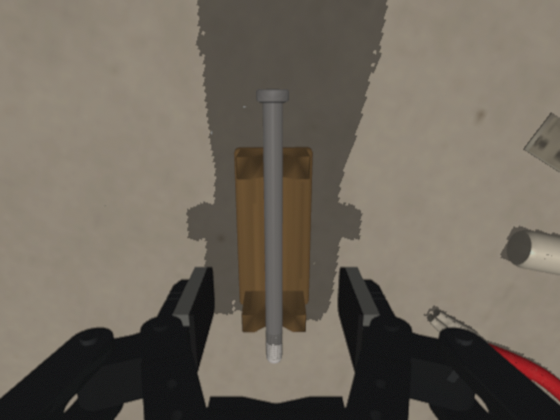

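The wrist view is nearly aligned with the axle: the head is at (273,93), the tip at (274.5,360), and the cradle lies between v=148 and v=331.

```bash
python3 - <<'E'
from h import *
import pickle
ci=pickle.load(open("pics/w1.pkl","rb"))
h=atz(ci,272.7,93,.042);t=atz(ci,274.5,360,.042);c=(h+t)/2
m=(atz(ci,273.5,155,.03)+atz(ci,274.5,325,.03))/2
yaw=np.arctan2(t[1]-h[1],t[0]-h[0]);print(h,t,c,np.linalg.norm(t-h),yaw,m)
L=t-np.array([np.cos(yaw),np.sin(yaw),0])*.096;print(L)
go([*c[:2],.1975],yaw+np.pi/2)
E
```

```text
[0.40759856 0.09823194 0.042     ] [0.58746568 0.16199277 0.042     ] [0.49753212 0.13011235 0.042     ] 0.1908340262301665 0.34066789897853367 [0.50535805 0.13302686 0.03      ]
[0.49698264 0.12991757 0.042     ]
go [-0.0181 -0.0022  0.1074] turn -0.004 t 1.65 q6 -0.08 tilt [-0.0001  0.0002]
```

Request:
apply_moves([
  [-0.018,-0.0022,0.04,-0.004],
  [-0.018,-0.0022,0.08,-0.004],
  [-0.018,-0.0022,0.1,-0.004],
  [-0.018,-0.0022,0.104,-0.004],
  [-0.018,-0.0022,0.104,-0.004],
])

```text
time_s: 2.15
tool_pos: [0.4975, 0.1299, 0.2007]
orientation: [-0.001, -0.17, 0.986, -0.0]
contact_force: [-0.3, -0.5, 0.5]
width: 0.0521
finger_force: 0.0
```

```bash
python3 - <<'E'
from h import *
import pickle
ci=pickle.load(open("pics/w1.pkl","rb"));d=np.load("pics/w1.npy")
for u,v in((254,240),(246,240),(274,240),(243,152),(100,100)):print(px2w(ci,u,v,d[v,u]))
go([.4975,.1301,.1975],1.9115)
E
```

```text
[0.51278867 0.11949662 0.01198091]
[0.51474971 0.11377854 0.01205946]
[0.49406729 0.12913727 0.04726122]
[0.44869387 0.09193456 0.03112172]
[ 4.52527522e-01 -1.53234097e-02 -2.35860058e-04]
go [-0.      0.0002  0.0032] turn 0.0 t 2.15 q6 -0.085 tilt [-0.001  -0.0002]
```

Request:
apply_moves([
  [0,0,0.003,0],
  [0,0,0.003,0],
  [0,0,0.003,0],
  [0,0,0.003,0],
  [0,0,0.003,0],
  [0,0,0.003,0],
  [0,0,0.003,0],
  [0,0,0.003,0],
], jaw=255)

```text
time_s: 2.95
tool_pos: [0.4984, 0.1301, 0.199]
orientation: [0.001, -0.169, 0.986, 0.002]
contact_force: [-1.9, 5.4, 4.8]
width: 0.0096
finger_force: 58.5
```

Request:
apply_moves([
  [0,0,-0.02,0],
  [0,0,-0.04,0],
  [0,0,-0.08,0],
  [0,0,-0.12,0],
  [0,0,-0.12,0],
  [0,0,-0.12,0],
])

```text
time_s: 3.55
tool_pos: [0.4985, 0.1292, 0.3191]
orientation: [0.002, -0.169, 0.986, 0.0]
contact_force: [-0.4, -0.3, -1.9]
width: 0.0096
finger_force: 58.6
```

```bash
python3 - <<'E'
from h import *
ci=cams.camera_info("wrist");p,d=cams.grab_frame("wrist");s=read_state()
cv2.imwrite("pics/w2.png",p[:,:,::-1]);np.save("pics/w2.npy",d)
print(s['tool_pos'],s['orientation'],s['width'],s['finger_force'],s['contact_force'])
go([.46,-.134,.40],1.571+.05)
E
```

```text
[0.497835   0.12902036 0.31768232] [ 2.06165788e-04 -1.68734564e-01  9.85661505e-01 -5.33510229e-05] 0.010169387932111763 58.62123191356659 [ 0.46444562 -0.66497484 -0.94299153]
go [ 0.1231 -0.2355 -0.0823] turn 0.2889 t 3.6 q6 -0.085 tilt [ 0.0004 -0.    ]
```

View pics/w2.png

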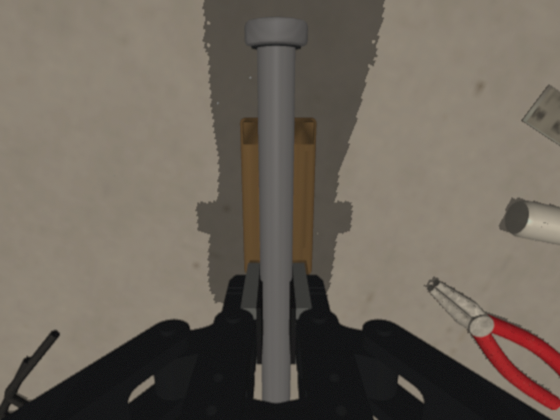

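Request:
apply_moves([
  [0.0932,-0.155,-0.045,0.289],
  [0.0932,-0.155,-0.045,0.289],
  [0.0932,-0.155,-0.045,0.289],
  [0.0932,-0.155,-0.045,0.289],
  [0.0932,-0.155,-0.045,0.289],
  [0.0932,-0.155,-0.045,0.289],
  [0.0932,-0.155,-0.045,0.289],
])

```text
time_s: 4.3
tool_pos: [0.4614, -0.0475, 0.3615]
orientation: [-0.001, -0.025, 1.0, 0.0]
contact_force: [-0.2, 0.4, -0.1]
width: 0.0098
finger_force: 58.9
```

```bash
python3 - <<'E'
from h import *
import pickle
s=read_state();print(s['tool_pos'],s['orientation'],s['qd'].round(3))
ci=cams.camera_info("wrist");p,d=cams.grab_frame("wrist")
pickle.dump(ci,open("pics/w3.pkl","wb"));np.save("pics/w3.npy",d)
cv2.imwrite("pics/w3.png",p[:,:,::-1])
for v in(70,120,170,220):
    row=d[v,250:305];j=np.argmin(np.where(row>0,row,9));print(v,250+j,px2w(ci,250+j,v,row[j]))
for v in range(5,60,4):print(v,d[v,276],end=' ')
E
```

```text
[ 0.46139658 -0.04747602  0.36146648] [-1.04356786e-03 -2.53262735e-02  9.99678634e-01  3.46304778e-04] [ 0.018 -0.001  0.005  0.002 -0.001 -0.001]
70 269 [ 0.37700054 -0.05453263  0.21115735]
120 273 [ 0.39159685 -0.05261865  0.21109407]
170 273 [ 0.40744938 -0.05184832  0.21116444]
220 278 [ 0.42463069 -0.04931201  0.21102498]
5 0.29759762 9 0.29809088 13 0.29756653 17 0.10668117 21 0.106017776 25 0.10598632 29 0.10582097 33 0.107322514 37 0.0 41 0.10855542 45 0.11115769 49 0.11133139 53 0.111635536 57 0.11243925
```

View pics/w3.png

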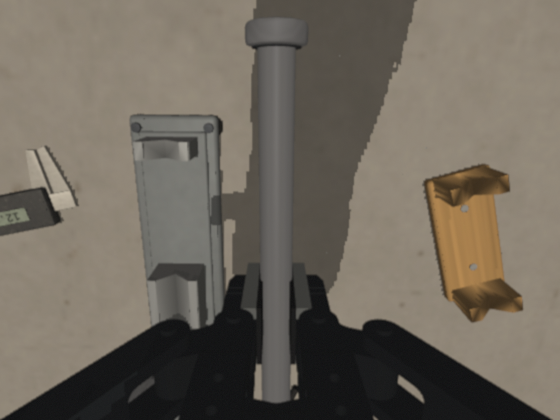

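The axle is held level. The near rest is at about (165,150), the far rest's front at about (178,265), and the base's near edge at v≈115. I'll enlarge that region.

```bash
python3 - <<'E'
from h import *
p=cv2.imread("pics/w3.png")
cv2.imwrite("pics/w3c.png",cv2.resize(p[100:340,120:310],None,fx=2.5*1.6/1.6,fy=2.5,interpolation=cv2.INTER_CUBIC))
E
```

```text
(no output)
```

View pics/w3c.png

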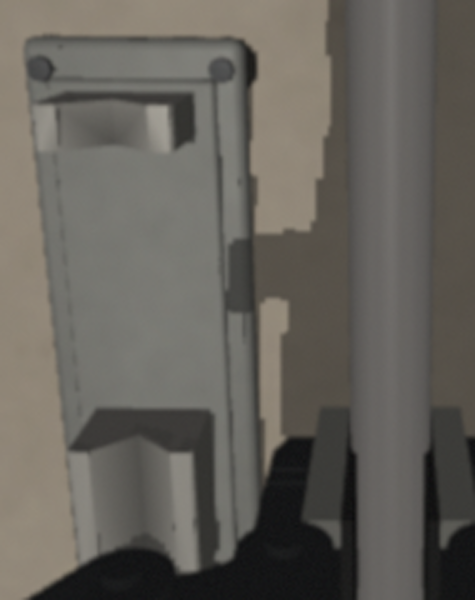

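```bash
python3 - <<'E'
from h import *
import pickle
ci=pickle.load(open("pics/w3.pkl","rb"));d=np.load("pics/w3.npy")
f=lambda u,v,z: atz(ci,120+(u+.5)/2.5-.5,100+(v+.5)/2.5-.5,z)
g=[]
for a,b,x in(((57,104),(147,104),-.073),((57,151),(149,151),-.059),((92,452),(170,452),.042)):
    A,B=f(*a,.052),f(*b,.052);m=(A+B)/2;g.append((x,m));print(x,A[:2],B[:2],m,np.linalg.norm(A-B))
n=(g[0][1]+g[1][1])/2;k=g[2][1];yaw=np.arctan2(k[1]-n[1],k[0]-n[0]);print("yaw",yaw,np.linalg.norm(k-n),"expect .108")
for x,m in g: print("origin",m-np.array([np.cos(yaw),np.sin(yaw),0])*x)
# depth checks
for u,v in((46,130),(160,130),(82,480),(182,480),(150,300)):
    U,V=int(120+u/2.5),int(100+v/2.5);print(px2w(ci,U,V,d[V,U]))
# base edges yaw
for e in(((26,50),(76,540)),((249,60),(258,420))):
    a,b=f(*e[0],.016),f(*e[1],.016);print("edge",a,b,np.arctan2(b[1]-a[1],b[0]-a[0]))
# axle
h=px2w(ci,276,17,d[17,276]);print("head outer",h)
def mid(v):
    m=d[v,235:320];ok=np.where((m>.05)&(m<.18))[0];return 235+(ok[0]+ok[-1])/2,ok[0]+235,ok[-1]+235
P=[atz(ci,mid(v)[0],v,.205) for v in range(60,230,10)];q=np.polyfit([a[0] for a in P],[a[1] for a in P],1)
print("axle yaw",np.arctan(q[0]),"y at TCP x",np.polyval(q,.4614),mid(60),mid(200))
E
```

```text
-0.073 [ 0.42327098 -0.14872869] [ 0.42192402 -0.12211549] [ 0.4225975  -0.13542209  0.052     ] 0.02664727043928426
-0.059 [ 0.43734177 -0.14952902] [ 0.43594538 -0.12190714] [ 0.43664357 -0.13571808  0.052     ] 0.027657156041543406
0.042 [ 0.53821864 -0.1436481 ] [ 0.53691678 -0.11767698] [ 0.53756771 -0.13066254  0.052     ] 0.02600373351984831
yaw 0.045431195413838284 0.10805866406199321 expect .108
origin [ 0.49552218 -0.13210675  0.052     ]
origin [ 0.4955827  -0.13303856  0.052     ]
origin [ 0.49561104 -0.13256999  0.052     ]
[ 0.43128563 -0.15230691  0.05263888]
[ 0.4296468  -0.11821469  0.05208833]
[ 0.54834696 -0.14740198  0.05353592]
[ 0.54779223 -0.11436265  0.05163532]
[ 0.49612599 -0.13132375  0.01760367]
edge [ 0.41131475 -0.17032834  0.016     ] [ 0.59689544 -0.1633869   0.016     ] 0.037386488030723905
edge [ 0.41082303 -0.09712718  0.016     ] [ 0.54180684 -0.09312172  0.016     ] 0.030570259838678757
head outer [ 0.36279546 -0.05315042  0.21270031]
axle yaw 0.048311916273789036 y at TCP x -0.048361666895994894 (np.float64(275.5), np.int64(257), np.int64(294)) (np.float64(275.5), np.int64(259), np.int64(292))
```

```bash
python3 -c "
from h import *
go([.4692,-.1328,.216],1.571+.042)"
```

```text
go [-0.0036 -0.086   0.1456] turn 0.0092 t 4.35 q6 -0.153 tilt [-0.0019  0.0005]
```

Request:
apply_moves([
  [-0.0036,-0.043,0,0.009],
  [-0.0036,-0.086,0,0.009],
  [-0.0036,-0.086,0,0.009],
  [-0.0036,-0.086,0.04,0.009],
  [-0.0036,-0.086,0.08,0.009],
  [-0.0036,-0.086,0.12,0.009],
  [-0.0036,-0.086,0.14,0.009],
  [-0.0036,-0.086,0.146,0.009],
  [-0.0036,-0.086,0.146,0.009],
  [-0.0036,-0.086,0.146,0.009],
])

```text
time_s: 5.35
tool_pos: [0.4705, -0.1333, 0.2177]
orientation: [0.001, -0.021, 1.0, -0.0]
contact_force: [0.2, -0.2, -0.7]
width: 0.0097
finger_force: 59.1
```

```bash
python3 - <<'E'
from h import *
import pickle
go([.4692,-.1328,.204],1.571+.042);print(read_state()['contact_force'],read_state()['tool_pos'])
ci=cams.camera_info("wrist");p,d=cams.grab_frame("wrist");p2,d2=cams.grab_frame("scene")
pickle.dump(ci,open("pics/w4.pkl","wb"));np.save("pics/w4.npy",d)
c=cv2.resize(p2[215:335,280:370],None,fx=4.8,fy=4.8,interpolation=cv2.INTER_CUBIC)
w=cv2.resize(p[0:420,180:370],(260,576))
cv2.imwrite("pics/w4.png",np.hstack([w,c])[:,:,::-1])
E
```

```text
go [0.0013 0.0006 0.0137] turn 0.0 t 5.35 q6 -0.318 tilt [ 0.0014 -0.0003]
[ 0.22745885 -0.2358923  -0.70018483] [ 0.47045833 -0.13329265  0.21769083]
```

View pics/w4.png

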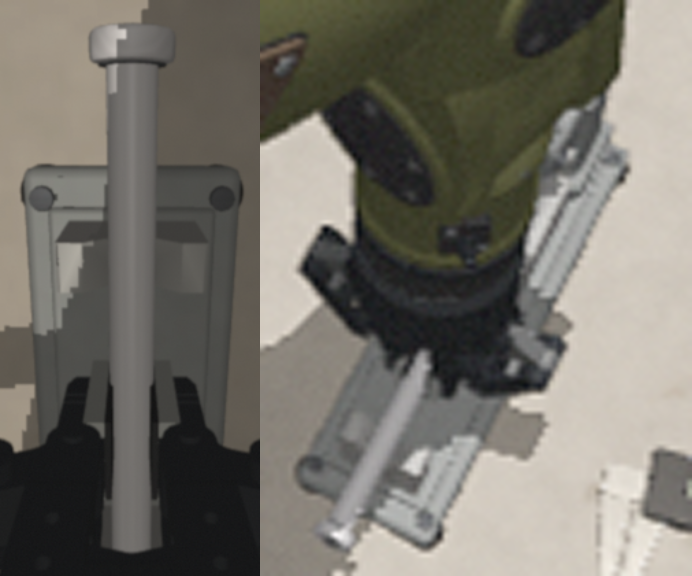

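The near rest's mouth (crop u≈80 to 182) is centred on the axle (u≈131), so I'll lower it.

Request:
apply_moves([
  [0.001,0.0004,0.004,0],
  [0.001,0.0004,0.008,0],
  [0.001,0.0004,0.01,0],
  [0.001,0.0004,0.011,0],
  [0.001,0.0004,0.011,0],
])

```text
time_s: 5.95
tool_pos: [0.4684, -0.1334, 0.2055]
orientation: [-0.0, -0.021, 1.0, 0.0]
contact_force: [-0.3, 0.4, -1.1]
width: 0.0099
finger_force: 59.1
```

Request:
apply_moves([
  [0,0,0.001,0],
  [0,0,0.001,0],
  [0,0,0.002,0],
  [0,0,0.002,0],
])

```text
time_s: 6.35
tool_pos: [0.4687, -0.1334, 0.2049]
orientation: [0.0, -0.021, 1.0, -0.0]
contact_force: [-4.3, 1.2, 13.8]
width: 0.0097
finger_force: 60.8
```

Request:
apply_moves([
  [0,0,-0.001,0],
  [0,0,-0.001,0],
])

```text
time_s: 6.55
tool_pos: [0.4688, -0.1334, 0.205]
orientation: [0.0, -0.021, 1.0, -0.0]
contact_force: [-1.3, 0.1, 5.3]
width: 0.0098
finger_force: 59.5
```

Request:
apply_moves([
  [-0.003,0,0,0],
  [-0.006,0,0,0],
  [-0.009,0,0,0],
  [-0.012,0,0,0],
  [-0.012,0,0,0],
])

```text
time_s: 7.05
tool_pos: [0.4791, -0.1329, 0.2049]
orientation: [-0.002, -0.02, 1.0, -0.0]
contact_force: [-10.3, -0.6, 14.6]
width: 0.0095
finger_force: 60.7
```

Request:
apply_moves([
  [0,0,-0.001,0],
  [0,0,-0.001,0],
  [0,0,-0.001,0],
])

```text
time_s: 7.35
tool_pos: [0.4808, -0.1329, 0.2055]
orientation: [0.0, -0.021, 1.0, 0.0]
contact_force: [-0.7, 0.2, -1.6]
width: 0.0099
finger_force: 59.2
```

```bash
python3 -c "
from h import *
s=read_state();print(s['contact_force'],s['ft_torque'],s['tool_pos'])
go([.5035,-.1318,.2055],1.571+.04)"
```

```text
[-0.7342978   0.15197829 -1.55033263] [ 0.01322893  0.0201206  -0.04975493] [ 0.48082068 -0.13290688  0.20547838]
go [-0.0227  0.0002 -0.    ] turn 0.001 t 7.35 q6 -0.311 tilt [0.0003 0.0001]
```

Request:
apply_moves([
  [-0.003,0,-0.0002,0],
  [-0.006,0,-0.0002,0],
  [-0.009,0,-0.0002,0],
  [-0.012,0,-0.0002,0],
  [-0.015,0,-0.0002,0],
  [-0.018,0,-0.0002,0],
  [-0.018,0,-0.0002,0],
  [-0.018,0,-0.0002,0],
])

```text
time_s: 8.15
tool_pos: [0.4986, -0.1321, 0.2058]
orientation: [-0.0, -0.021, 1.0, 0.0]
contact_force: [0.4, 0.4, -1.6]
width: 0.01
finger_force: 59.2
```

```bash
python3 -c "
from h import *
s=read_state();print(s['contact_force'],s['ft_torque'],s['tool_pos'])"
```

```text
[ 0.42077635  0.43937952 -1.56674922] [-0.03719208 -0.04500401  0.03298577] [ 0.49857704 -0.13213384  0.2058435 ]
```

Request:
apply_moves([
  [-0.001,0,0,0],
  [-0.002,0,0,0],
  [-0.003,0,0,0],
  [-0.003,0,0,0],
])

```text
time_s: 8.55
tool_pos: [0.5017, -0.132, 0.206]
orientation: [0.0, -0.021, 1.0, -0.0]
contact_force: [0.1, -0.6, -1.3]
width: 0.0099
finger_force: 59.2
```

Request:
apply_moves([
  [-0.0005,0,0,0],
  [-0.001,0,0,0],
  [-0.001,0,0,0],
])

```text
time_s: 8.85
tool_pos: [0.5026, -0.132, 0.2059]
orientation: [0.0, -0.021, 1.0, -0.0]
contact_force: [0.7, -0.5, -1.7]
width: 0.0099
finger_force: 59.2
```

Request:
apply_moves([
  [-0.0005,0,0,0],
  [-0.001,0,0,0],
  [-0.001,0,0,0],
])

```text
time_s: 9.15
tool_pos: [0.5036, -0.1319, 0.2059]
orientation: [0.0, -0.021, 1.0, 0.0]
contact_force: [0.7, 0.2, -1.0]
width: 0.0097
finger_force: 59.2
```

Request:
apply_moves([
  [-0.0005,0,0,0],
  [-0.001,0,0,0],
  [-0.001,0,0,0],
])

```text
time_s: 9.45
tool_pos: [0.5044, -0.1319, 0.2058]
orientation: [-0.0, -0.021, 1.0, 0.0]
contact_force: [-1.1, 0.8, -0.8]
width: 0.0099
finger_force: 59.2
```

Request:
apply_moves([
  [-0.0005,0,0,0],
  [-0.0005,0,0,0],
])

```text
time_s: 9.65
tool_pos: [0.5045, -0.1318, 0.2056]
orientation: [-0.001, -0.021, 1.0, 0.0]
contact_force: [-3.4, -0.6, -0.5]
width: 0.0096
finger_force: 59.2
```

Request:
apply_moves([
  [-0.0005,0,0,0],
  [-0.0005,0,0,0],
])

```text
time_s: 9.85
tool_pos: [0.5047, -0.1318, 0.2055]
orientation: [-0.001, -0.02, 1.0, -0.0]
contact_force: [-5.7, -1.3, 0.5]
width: 0.01
finger_force: 59.1
```

Request:
apply_moves([
  [0.0005,0,0.0005,0],
  [0.0005,0,0.0005,0],
])

```text
time_s: 10.05
tool_pos: [0.5045, -0.1319, 0.2054]
orientation: [-0.001, -0.021, 1.0, -0.0]
contact_force: [-5.3, -1.1, 1.7]
width: 0.0102
finger_force: 59.3
```

Request:
apply_moves([
  [0,0,0,0],
  [0,0,0,0],
  [0,0,0,0],
  [0,0,0,0],
  [0,0,-0.02,0],
  [0,0,-0.06,0],
  [0,0,-0.1,0],
  [0,0,-0.14,0],
  [0,0,-0.17,0],
  [0,0,-0.17,0],
  [0,0,-0.17,0],
], jaw=130)

```text
time_s: 11.15
tool_pos: [0.5054, -0.1319, 0.376]
orientation: [0.001, -0.021, 1.0, -0.0]
contact_force: [-0.4, -0.5, -0.4]
width: 0.0418
finger_force: 0.0
```

```bash
python3 - <<'E'
from h import *
import pickle
go([.51,-.1318,.37],1.571+.04)
ci=cams.camera_info("wrist");p,d=cams.grab_frame("wrist")
pickle.dump(ci,open("pics/w5.pkl","wb"));np.save("pics/w5.npy",d)
cv2.imwrite("pics/w5.png",p[:,:,::-1]);cv2.imwrite("pics/w5c.png",cv2.resize(p[:,190:400],None,fx=1.4,fy=1.4)[:,:,::-1])
E
```

```text
go [-0.0046 -0.0001  0.006 ] turn 0.001 t 11.15 q6 -0.297 tilt [ 0.002  -0.0004]
```

View pics/w5.png

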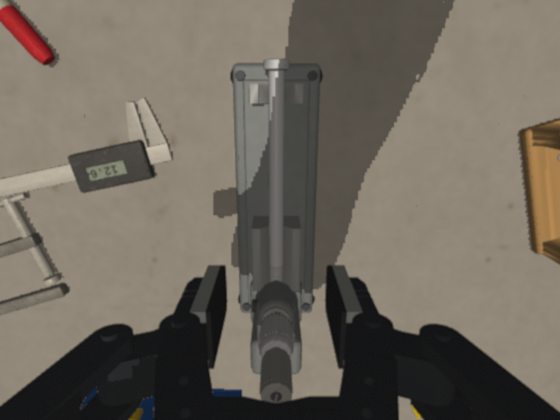

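The axle is seated in both rests under the head. The knob top shows at about (276,392); I'll locate it by depth.

```bash
python3 - <<'E'
from h import *
import pickle
ci=pickle.load(open("pics/w5.pkl","rb"));d=np.load("pics/w5.npy")
r=rot(ci['rotation'])
V,U=np.mgrid[260:420,225:330];D=d[260:420,225:330]
c=np.stack([(U-ci['cx'])/ci['fx'],-(V-ci['cy'])/ci['fy'],-np.ones_like(U)],-1)*D[...,None]
W=(r.apply(c.reshape(-1,3))+ci['position'])[(D>.03).ravel()]
u=U.ravel()[(D>.03).ravel()];v=V.ravel()[(D>.03).ravel()]
k=(W[:,2]>.10)&(W[:,2]<.2)&(W[:,0]<.61)&(W[:,0]>.56)
hist,e=np.histogram(W[k,2],bins=30);print(list(zip(e.round(4),hist)))
zt=np.percentile(W[k,2],97);t=k&(W[:,2]>zt-.003)
print(zt,t.sum(),W[t].mean(0),W[t].min(0),W[t].max(0),u[t].min(),u[t].max(),v[t].min(),v[t].max())
# sides in knob: for rows z in .145-.17 y extents
for z in np.arange(.105,.18,.006):
    m=k&(abs(W[:,2]-z)<.003)
    if m.sum()>5: print(round(z,3),m.sum(),W[m,0].min().round(4),W[m,0].max().round(4),W[m,1].min().round(4),W[m,1].max().round(4))
# axle line
P=[]
for v_ in range(110,260,10):
    m=d[v_,262:292];ok=np.where(m<np.nanmin(m[m>0])+.008)[0]+262
    P.append(atz(ci,ok.mean(),v_,.048))
P=np.array(P);q=np.polyfit(P[:,0],P[:,1],1);print("axle yaw",q[0],"y at .585",np.polyval(q,.5855),"res",(P[:,1]-np.polyval(q,P[:,0])).std())
E
```

```text
[(np.float64(0.1), np.int64(182)), (np.float64(0.1028), np.int64(147)), (np.float64(0.1056), np.int64(147)), (np.float64(0.1085), np.int64(250)), (np.float64(0.1113), np.int64(148)), (np.float64(0.1141), np.int64(19)), (np.float64(0.1169), np.int64(12)), (np.float64(0.1197), np.int64(41)), (np.float64(0.1226), np.int64(74)), (np.float64(0.1254), np.int64(60)), (np.float64(0.1282), np.int64(72)), (np.float64(0.131), np.int64(86)), (np.float64(0.1338), np.int64(75)), (np.float64(0.1367), np.int64(103)), (np.float64(0.1395), np.int64(120)), (np.float64(0.1423), np.int64(134)), (np.float64(0.1451), np.int64(282)), (np.float64(0.148), np.int64(92)), (np.float64(0.1508), np.int64(9)), (np.float64(0.1536), np.int64(60)), (np.float64(0.1564), np.int64(93)), (np.float64(0.1592), np.int64(94)), (np.float64(0.1621), np.int64(106)), (np.float64(0.1649), np.int64(98)), (np.float64(0.1677), np.int64(103)), (np.float64(0.1705), np.int64(110)), (np.float64(0.1733), np.int64(119)), (np.float64(0.1762), np.int64(112)), (np.float64(0.179), np.int64(164)), (np.float64(0.1818), np.int64(499))]
0.1833815481696332 583 [ 0.58246879 -0.1297923   0.18267471] [ 0.57575552 -0.13820724  0.1803922 ] [ 0.59060088 -0.12063802  0.18461688] 260 292 378 401
0.105 324 0.5707 0.61 -0.1437 -0.1113
0.111 425 0.5718 0.5926 -0.1432 -0.1161
0.117 42 0.5753 0.5824 -0.1388 -0.1197
0.123 124 0.5738 0.5832 -0.1405 -0.1192
0.129 147 0.5732 0.5836 -0.1409 -0.1187
0.135 182 0.5731 0.5844 -0.1408 -0.1181
0.141 238 0.5731 0.5885 -0.1412 -0.1182
0.147 442 0.5742 0.5887 -0.1403 -0.1191
0.153 59 0.5762 0.5838 -0.1381 -0.1216
0.159 196 0.5752 0.5847 -0.1386 -0.1209
0.165 209 0.5756 0.5847 -0.1388 -0.1206
0.171 233 0.5753 0.5854 -0.1387 -0.1208
0.177 274 0.5756 0.5861 -0.1388 -0.1205
axle yaw 0.043939857962212184 y at .585 -0.12910868861771962 res 0.000256723377024911
```

```bash
python3 -c "
from h import *
go([.5843,-.129,.37],1.571+1.611)
go([.5843,-.129,.3265],1.571+1.611)"
```

```text
go [-0.0794 -0.0005  0.0048] turn -1.57 t 11.2 q6 -0.297 tilt [-0.0003  0.0002]
go [-0.0794 -0.0005  0.0483] turn -1.57 t 11.2 q6 -0.297 tilt [-0.0003  0.0002]
```

Request:
apply_moves([
  [-0.0794,-0.0005,0.0,-1.57],
  [-0.0794,-0.0005,0.0,-1.57],
  [-0.0794,-0.0005,0.0,-1.57],
  [-0.0794,-0.0005,0.0,-1.57],
  [-0.0794,-0.0005,0.0,-1.57],
  [-0.0794,-0.0005,0.0,-1.57],
  [-0.0794,-0.0005,0.0,-1.57],
  [-0.0794,-0.0005,0.0,-1.57],
  [-0.0794,-0.0005,0.0,-1.57],
  [-0.0794,-0.0005,0.0,-1.57],
  [-0.0794,-0.0005,0.0,-1.57],
  [-0.0794,-0.0005,0.0,-1.57],
])

```text
time_s: 12.4
tool_pos: [0.5839, -0.129, 0.3733]
orientation: [0.001, 0.721, -0.693, -0.001]
contact_force: [-0.7, -0.5, 0.6]
width: 0.042
finger_force: 0.0
```

```bash
python3 -c "
from h import *
go([.5843,-.129,.3265],1.571+1.611);s=read_state();print(s['tool_pos'],s['contact_force'],s['ft_torque'])"
```

```text
go [ 0.0001 -0.0005  0.0468] turn 0.0001 t 12.4 q6 -1.829 tilt [-0.0032  0.0007]
[ 0.58391758 -0.12896008  0.37333614] [-0.67852153 -0.52830448  0.55057474] [-4.83778462e-02 -6.94037721e-05 -7.30853137e-02]
```

Request:
apply_moves([
  [0,0,0.015,0],
  [0,0,0.03,0],
  [0,0,0.04,0],
  [0,0,0.046,0],
  [0,0,0.046,0],
  [0,0,0.046,0],
])

```text
time_s: 13.0
tool_pos: [0.5845, -0.1291, 0.3296]
orientation: [-0.0, 0.721, -0.693, 0.0]
contact_force: [0.9, 0.3, -0.0]
width: 0.0419
finger_force: 0.0
```

Request:
apply_moves([
  [0,0,0,0],
  [0,0,0,0],
  [0,0,0,0],
  [0,0,0,0],
  [0,0,0,0],
  [0,0,0,0],
], jaw=255)

```text
time_s: 13.6
tool_pos: [0.585, -0.1292, 0.3303]
orientation: [-0.001, 0.721, -0.693, 0.001]
contact_force: [3.0, 0.9, 4.7]
width: 0.0156
finger_force: 58.9
```

```bash
python3 -c "
from h import *
go([.5843,-.129,.327],1.571+1.611);s=read_state();print(s['tool_pos'],s['contact_force'],s['ft_torque'])"
```

```text
go [-0.0002  0.0007  0.0033] turn 0.0 t 13.6 q6 -1.829 tilt [ 0.0022 -0.0003]
[ 0.58504733 -0.12919357  0.33029837] [3.00843469 0.86432984 4.66560226] [ 0.02189559 -0.60715232 -0.00258796]
```

Request:
apply_moves([
  [0,0,0,0],
  [0,0,0,0],
  [0,-0.0006,0.0015,0],
  [0,-0.0006,0.0015,-1.1],
  [0,-0.0006,0.0015,-1.1],
  [0,-0.0006,0.0015,-1.1],
  [0,-0.0006,0.0015,-1.1],
  [0,-0.0006,0.0015,-1.1],
  [0,-0.0006,0.0015,-1.1],
  [0,-0.0006,0.0015,-1.1],
  [0,-0.0006,0.0015,-1.1],
  [0,-0.0006,0.0015,-1.1],
], jaw=150)

```text
time_s: 14.8
tool_pos: [0.5847, -0.129, 0.3273]
orientation: [0.0, 0.977, -0.214, -0.001]
contact_force: [0.2, -0.2, 0.9]
width: 0.0351
finger_force: 0.0
```

Request:
apply_moves([
  [0,0,0,0],
  [0,0,0,0],
  [0,0,0,0],
  [0,0,0,0],
  [0,0,0,0],
  [0,0,0,0],
], jaw=255)

```text
time_s: 15.4
tool_pos: [0.585, -0.1289, 0.3278]
orientation: [-0.0, 0.977, -0.214, -0.0]
contact_force: [-0.3, 3.1, 0.1]
width: 0.0158
finger_force: 58.6
```

```bash
python3 -c "
from h import *
go([.585,-.129,.327],1.571+2.711);s=read_state();print(s['tool_pos'],s['contact_force'],s['ft_torque'])"
```

```text
go [0.     0.0001 0.0008] turn 0.0 t 15.4 q6 -2.928 tilt [-0.0001  0.0005]
[ 0.58500421 -0.12888856  0.32779878] [-0.26928507  3.05762865  0.13272617] [ 0.54608525 -0.03716941 -0.0144842 ]
```

Request:
apply_moves([
  [-0.0002,-0.0004,0.0,0.0],
  [-0.0002,-0.0004,0.00016,0.1],
  [-0.0002,-0.0004,0.00032,0.2],
  [-0.0002,-0.0004,0.00048,0.3],
  [-0.0002,-0.0004,0.00064,0.4],
  [-0.0002,-0.0004,0.0008,0.5],
  [-0.0002,-0.0004,0.0008,0.5],
])

```text
time_s: 16.1
tool_pos: [0.5851, -0.1285, 0.327]
orientation: [-0.0, 0.894, -0.449, -0.0]
contact_force: [0.9, 2.1, -1.7]
width: 0.0159
finger_force: 58.6
```

```bash
cat > s.py <<'E'
from h import *
s=read_state();print(s['tool_pos'].round(5),'F',s['contact_force'].round(2),'T',s['ft_torque'].round(3),'q6',s['q'][5].round(4),s['time_s'])
E
python3 s.py
```

```text
[ 0.58509 -0.12848  0.32701] F [ 0.9   2.08 -1.75] T [ 0.588 -0.195 -0.07 ] q6 -2.4273 16.1
```

Request:
apply_moves([
  [0,0,0.0003,0.1],
  [0,0,0.00045,0.2],
  [0,0,0.0006,0.3],
  [0,0,0.0007,0.4],
  [0,0,0.0009,0.5],
  [0,0,0.0009,0.5],
])

```text
time_s: 16.7
tool_pos: [0.5853, -0.1284, 0.3263]
orientation: [-0.0, 0.756, -0.655, 0.0]
contact_force: [1.6, 3.0, -0.9]
width: 0.0157
finger_force: 58.5
```

```bash
python3 s.py
```

```text
[ 0.5853  -0.12841  0.32626] F [ 1.58  2.96 -0.89] T [ 0.772 -0.455 -0.052] q6 -1.9295 16.7
```

Request:
apply_moves([
  [-0.0002,-0.0002,0.00016,0.1],
  [-0.00045,-0.0003,0.0003,0.2],
  [-0.00045,-0.0003,0.0005,0.3],
  [-0.00045,-0.0003,0.00065,0.4],
  [-0.00045,-0.0003,0.0008,0.5],
  [-0.00045,-0.0003,0.00096,0.6],
  [-0.00045,-0.0003,0.0011,0.7],
  [-0.00045,-0.0003,0.0011,0.7],
])

```text
time_s: 17.5
tool_pos: [0.5857, -0.1282, 0.3252]
orientation: [0.0, -0.486, 0.874, -0.0]
contact_force: [3.5, 2.4, -2.0]
width: 0.0159
finger_force: 58.5
```

```bash
python3 s.py
```

```text
[ 0.58567 -0.12819  0.32516] F [ 3.46  2.4  -1.96] T [ 0.625 -0.735 -0.027] q6 -1.2299 17.5
```

Request:
apply_moves([
  [0,0,0,0],
  [0,0,0,0],
  [0,0,0,0],
  [-0.0005,-0.0001,0,0],
  [-0.0005,-0.0001,0,0],
], jaw=180)

```text
time_s: 18.0
tool_pos: [0.5855, -0.1279, 0.3252]
orientation: [-0.0, -0.485, 0.875, -0.0]
contact_force: [-0.0, -0.5, -0.2]
width: 0.0256
finger_force: 0.0
```

```bash
python3 s.py
```

```text
[ 0.58555 -0.12787  0.32517] F [-0.01 -0.52 -0.18] T [-0.036 -0.004  0.002] q6 -1.2266 18.0
```

Request:
apply_moves([
  [0,0,0,0],
  [0,0,0,0],
  [0,0,0,0],
  [0,0,0,0],
  [0,0,0,0],
], jaw=255)

```text
time_s: 18.5
tool_pos: [0.5858, -0.1279, 0.3254]
orientation: [0.0, -0.484, 0.875, -0.0]
contact_force: [1.2, -1.7, 2.7]
width: 0.016
finger_force: 58.7
```

```bash
python3 s.py
```

```text
[ 0.58582 -0.1279   0.32536] F [ 1.18 -1.67  2.68] T [-0.38  -0.324 -0.002] q6 -1.2261 18.5
```

Request:
apply_moves([
  [0,0,-0.0001,0.06],
  [0,0,0,0.12],
  [0,0,0.0001,0.18],
  [0,0,0.0002,0.24],
  [0,0,0.0003,0.3],
  [0,0,0.0003,0.3],
])

```text
time_s: 19.1
tool_pos: [0.5858, -0.128, 0.3249]
orientation: [0.0, -0.348, 0.937, -0.0]
contact_force: [1.5, -1.3, 0.6]
width: 0.016
finger_force: 58.8
```

Request:
apply_moves([
  [0,0,0.0001,0.06],
  [0,0,0.0002,0.12],
  [0,0,0.0003,0.18],
  [0,0,0.0004,0.24],
  [0,0,0.00045,0.3],
  [0,0,0.00045,0.3],
])

```text
time_s: 19.7
tool_pos: [0.5858, -0.1279, 0.3244]
orientation: [0.0, -0.205, 0.979, -0.0]
contact_force: [2.9, -2.1, 0.7]
width: 0.0158
finger_force: 58.7
```

```bash
python3 s.py
```

```text
[ 0.58584 -0.12793  0.32445] F [ 2.89 -2.11  0.66] T [-0.55  -0.562 -0.026] q6 -0.6271 19.7
```

Request:
apply_moves([
  [-0.0002,-0.0003,0.0001,0.06],
  [-0.0002,-0.0003,0.0002,0.12],
  [-0.0002,-0.0003,0.0003,0.18],
  [-0.0002,-0.0003,0.0004,0.24],
  [-0.0002,-0.0003,0.00045,0.3],
  [-0.0002,-0.0003,0.00045,0.3],
])

```text
time_s: 20.3
tool_pos: [0.586, -0.1281, 0.324]
orientation: [0.0, -0.056, 0.998, -0.0]
contact_force: [1.6, -1.5, 1.2]
width: 0.0163
finger_force: 58.7
```

```bash
python3 s.py
```

```text
[ 0.58599 -0.12808  0.32396] F [ 1.56 -1.51  1.19] T [-0.543 -0.471 -0.011] q6 -0.3281 20.3
```

Request:
apply_moves([
  [0,0,0.0001,0.06],
  [0,0,0.00015,0.12],
  [0,0,0.00025,0.18],
  [0,0,0.00035,0.24],
  [0,0,0.0004,0.3],
  [0,0,0.0004,0.3],
])

```text
time_s: 20.9
tool_pos: [0.586, -0.1281, 0.3235]
orientation: [0.0, 0.093, 0.996, -0.0]
contact_force: [1.5, -3.0, 0.9]
width: 0.016
finger_force: 58.6
```

Request:
apply_moves([
  [0,0,0.0001,0.06],
  [0,0,0.00015,0.12],
  [0,0,0.00025,0.18],
  [0,0,0.00035,0.24],
  [0,0,0.00045,0.3],
  [0,0,0.00045,0.3],
])

```text
time_s: 21.5
tool_pos: [0.586, -0.1281, 0.323]
orientation: [0.0, 0.241, 0.971, -0.0]
contact_force: [3.2, -3.5, -0.6]
width: 0.0158
finger_force: 58.6
```

```bash
python3 s.py
```

```text
[ 0.58598 -0.12812  0.32304] F [ 3.23 -3.51 -0.64] T [-0.662 -0.522 -0.013] q6 0.2711 21.5
```

Request:
apply_moves([
  [-0.0003,-0.0002,0.0001,0.06],
  [-0.0005,-0.0002,0.0002,0.12],
  [-0.0005,-0.0002,0.00025,0.18],
  [-0.0005,-0.0002,0.0003,0.24],
  [-0.0005,-0.0002,0.0004,0.3],
  [-0.0005,-0.0002,0.0004,0.3],
])

```text
time_s: 22.1
tool_pos: [0.5862, -0.1284, 0.3226]
orientation: [-0.0, 0.383, 0.924, -0.0]
contact_force: [1.1, -1.6, 1.4]
width: 0.0157
finger_force: 58.6
```

```bash
python3 s.py
```

```text
[ 0.58615 -0.12837  0.32259] F [ 1.1  -1.55  1.37] T [-0.52  -0.379 -0.04 ] q6 0.5702 22.1
```

Request:
apply_moves([
  [0,0,0,0.06],
  [0,0,0,0.12],
  [0,0,0,0.18],
  [0,0,0,0.24],
  [0,0,0,0.3],
  [0,0,0,0.3],
])

```text
time_s: 22.7
tool_pos: [0.5861, -0.1284, 0.3225]
orientation: [-0.0, 0.517, 0.856, -0.0]
contact_force: [0.6, -2.6, -0.4]
width: 0.0158
finger_force: 58.6
```

```bash
python3 s.py;python3 s.py
```

```text
[ 0.58614 -0.12841  0.32252] F [ 0.64 -2.62 -0.4 ] T [-0.622 -0.377 -0.052] q6 0.8701 22.7
[ 0.58614 -0.12841  0.32252] F [ 0.64 -2.62 -0.4 ] T [-0.622 -0.377 -0.052] q6 0.8701 22.7
```

Request:
apply_moves([
  [0,0,0,0.06],
  [0,0,0,0.12],
  [0,0,0,0.18],
  [0,0,0,0.2],
  [0,0,0,0.2],
])

```text
time_s: 23.2
tool_pos: [0.5861, -0.1284, 0.3225]
orientation: [-0.0, 0.6, 0.8, -0.0]
contact_force: [0.4, -3.3, 0.1]
width: 0.0159
finger_force: 58.6
```

Request:
apply_moves([
  [0,0,0,0],
  [0,0,0,0],
])

```text
time_s: 23.4
tool_pos: [0.5862, -0.1284, 0.3225]
orientation: [-0.0, 0.6, 0.8, -0.0]
contact_force: [2.1, -2.4, -1.9]
width: 0.0162
finger_force: 58.5
```

```bash
python3 s.py; python3 - <<'E'
from h import *
p,d=cams.grab_frame("scene");np.save("pics/sc9.npy",d);cv2.imwrite("pics/sc9.png",p[:,:,::-1])
E
```

```text
[ 0.58615 -0.12841  0.32251] F [ 2.08 -2.37 -1.91] T [-0.65  -0.265  0.003] q6 1.0719 23.4
```

Request:
apply_moves([
  [-0.0003,-0.0001,0,0.07],
  [-0.0003,-0.0001,0,0.14],
  [-0.0003,-0.0001,0,0.21],
  [-0.0003,-0.0001,0,0.28],
  [-0.0003,-0.0001,0,0.35],
  [-0.0003,-0.0001,0,0.42],
  [-0.0003,-0.0001,0,0.49],
  [-0.0003,-0.0001,0,0.56],
  [-0.0003,-0.0001,0,0.63],
  [-0.0003,-0.0001,0,0.7],
  [-0.0003,-0.0001,0,0.7],
])

```text
time_s: 24.55
tool_pos: [0.5861, -0.1287, 0.3226]
orientation: [-0.0, 0.838, 0.545, -0.0]
contact_force: [1.6, -2.5, -0.8]
width: 0.0156
finger_force: 58.6
```

Request:
apply_moves([
  [0,0,0,0],
  [0,0,0,0],
])

```text
time_s: 24.75
tool_pos: [0.5861, -0.1286, 0.3226]
orientation: [-0.0, 0.838, 0.546, -0.0]
contact_force: [0.1, -2.1, -0.1]
width: 0.0155
finger_force: 58.5
```

```bash
python3 s.py
```

```text
[ 0.58609 -0.12864  0.32257] F [ 0.07 -2.1  -0.13] T [-0.576 -0.142  0.023] q6 1.7714 24.75
```

Request:
apply_moves([
  [0,0,0,0],
  [0,0,0,0],
  [0,0,0,0],
  [0,0,0,0],
  [0,0,-0.01,0],
  [0,0,-0.03,0],
  [0,0,-0.06,0],
  [0,0,-0.08,0],
  [0,0,-0.08,0],
  [0,0,-0.08,0],
], jaw=150)

```text
time_s: 25.75
tool_pos: [0.5864, -0.1287, 0.4032]
orientation: [0.0, 0.838, 0.545, 0.0]
contact_force: [0.0, -0.6, 0.7]
width: 0.0351
finger_force: 0.0
```

```bash
python3 s.py; python3 - <<'E'
from h import *
p,d=cams.grab_frame("scene")
cv2.imwrite("pics/end.png",cv2.resize(p[190:340,270:390],None,fx=4,fy=4,interpolation=cv2.INTER_CUBIC)[:,:,::-1])
E
```

```text
[ 0.58636 -0.12869  0.40318] F [ 0.02 -0.61  0.67] T [0.002 0.017 0.045] q6 1.7726 25.75
```

View pics/end.png

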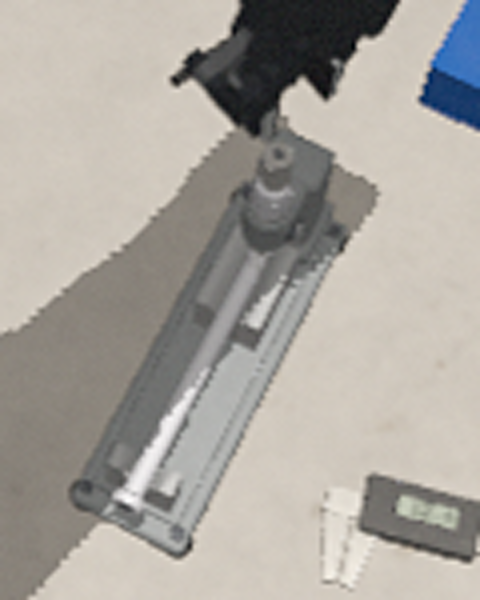

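The axle lies in both rests, from (130,500) up to the spindle near (262,250). The knob at (278,155) is free of the gripper, so I'm handing in.

```bash
python3 -c "
from cell import order
print(order.hand_in())"
```

```text
the job is handed in; nothing more can be done
None
```

The axle sits in both V-rests with its tip against the end stop, the ratchet was turned until it slipped by about 1.4 rad (estimated from the hand's turn and vertical force, not read directly), the gripper is clear, and the job is handed in with no verdict returned.

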